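# Clamp a chair slat in the edge-sanding jig with its eccentric cam

### The arm

A 7-joint arm with a two-finger parallel gripper is mounted at the origin on the work surface. World frame = base frame: x ahead of the robot, y to its left, z up, the work surface at z = 0. Lengths are in m, angles in degrees, forces in N, time in s.
With the tool pointing down it reaches from about 0.425 to 0.875 m from the base axis. Payload 4.7 kg.
Tool frame: the origin (TCP) lies midway between the tips of the shut fingers; the grasp point (between the pads) lies 19 mm behind it; y points along the fingers, x is the direction in which the jaws open and shut, and the axes are right-handed (so a half turn about y gives the same grasp; the last joint's range is limited). The gripper opens to 87 mm and grips with 3 to 60 N. Pads are 19 mm wide; open, the fingers measure 117 mm over their backs; the gripper's body (75 mm by 190 mm) begins 51 mm behind the grasp point.
Start: joints at [-65.311, 18.392, -4.016, 83.108, 1.295, 78.541, -3.26], TCP at [0.263, 0.594, 0.198] pointing down, gripper open.
Joint ranges: [-163.93, 163.93], [-17.29, 119.83], [-79.2, 71.16], [3.27, 140.29], [-89.18, 269.18], [5.43, 117.66], [-154.24, 154.24]. Speed limits (degrees/s): [147.25, 147.25, 180, 180, 180, 180, 180].

### API

Orientations are given as [roll, pitch, yaw] about the fixed x, y, z axes, in that order (R = Rz(yaw) Ry(pitch) Rx(roll)).
In Python, from cell import env gives the robot as it stands.
- The arm moves only by the tool carry_out, never from a script. Its argument "targets" is a list of rows, each a list of 2 entries, a list of its own where there are three numbers: the shift along the tool's x, y, z in mm, then the turn, a rotation vector about the tool's x, y, z in degrees. A call has 1 to 12 rows; each row shifts and turns the commanded pose from where the row before left it, along the tool's axes as they then stand; what a row does not reach is not made up. A row lasts 1/10 s, in which the tool goes at most 50 mm and 8.59 degrees, less where a joint would pass 70% of its speed; a pose out of reach is approached as far as the arm can. A call with a gripper value outside its range is refused whole. "jaw" is the opening, from 0 (shut) to 1 (fully open), set as the call begins (left out, the last holds). The fingers move at their own pace and stop on an object; "squeeze" is the grip in N (left out, the last holds). Time passes only in rows, so rows that do not move let the fingers close. It gives the time, the measured TCP pose, the force and the opening at its end, in the units of the state.
- env.get_obs(): the state, without advancing time (a new reading comes with each control period).
- env.read_camera(name): name is "side" or "top" or "wrist"; returns the picture (480x640x3 uint8, red, green, blue); there is no depth.
- env.get_calibration(name): a dict with "fx", "fy", "cx", "cy" (pixels), "R" (3x3) and "t" (3): a world point X has camera coordinates R X + t; the wrist camera has in their place "hand_eye" (4x4, takes a point from camera to tool coordinates, whose origin is the TCP and whose axes are the tool frame's). Camera axes: x right, y down, z forward; pixel columns grow to the right and rows downward; lengths in m; the calibration is good to about 2 mm. A picture is of the moment at which its call begins: read the wrist's pose just before it. get_calibration takes no time and is no camera call.
- env.sign_off(): hands the job in, once; it reports no verdict.
Trained networks look in the newest picture that a camera, given by its name, has taken for a name from the list of things; names that differ only in an ending like _2 or _b are one class to them, and where a whole thing is asked for, a point or a joint stands for the part that bears it (a point fixed in the world has none). Each returns a list of dicts, best first, with "p" (0 to 1); they miss things now and then, are a little off and sometimes report something else, mostly with a low value. They report only what shows in the picture. A call takes as long as a camera call. They do not tell look-alikes from the thing itself.
- env.outline_of(camera, label): "mask" (480x640 bool, what is visible of it) and "xy" ([column, row] in pixels, amid what is visible of it).
The state is a dict: "time_s": time; "qpos": joint angles; "joint_velocities": joint speeds; "effort": joint torques, N m; "tool_pos": TCP position; "tool_rot": TCP orientation; "force": force on the tool from outside, world axes, zero at the start; "wrist_torque": the same for the moment, N m; "grip_width": finger opening in m.
Only numpy, scipy, OpenCV 4.12 (cv2) and the standard library are available. Lean on these libraries where they do the work, as an engineer would, in place of code of your own. Each camera call takes 0.05 s, during which the arm holds its last target.

### The job

Stand the long wooden slat on edge in the slot of the sanding jig and slide it along until its end is hard against the end stop; only then swing the cam lever round until the lobe has pushed the slat across onto the sprung jaw and holds it firmly, but without over-tightening, which bruises the wood. Leave it clamped, let go, and do not disturb the other things on the bench.

Things in the scene. Friction and masses are not known exactly. Their poses are not given: they have to be found in the camera images.
- slat_mid (a point): Centre of the loose wooden slat, the longest wood on the bench: 24 mm thick (its x), 150 long (its y), 72 high (its z, up), about 0.16 kg. It starts standing on its long edge on the bench, this point 36 mm up. Either end may go to the stop. Grip it across its thickness in its upper half: cam, lever and jaw lie low beside the slot.
- jig: Fixed sanding jig: grey-painted steel plate 200 (x) x 240 (y) x 10 mm, origin at the centre of its underside on the bench, z up, yaw varies. The slot for the slat runs along the jig's y, between the cam (-x side) and a cork-faced sprung jaw (+x side), whose tops are 26 mm above the bench. The slat stands on the plate, 10 mm above the bench.
- slot_mid (a point): Middle of the slot's floor, at jig x -14, y 0, z 10 mm, axes as the jig's: a slat stood with its centre line over this line clears the open cam (rim at jig x -30 mm or less) and the jaw. The jaw's cork face, 90 mm long, stands at jig x +7 mm give or take 4: set by hand, not measured, to be found by feel. It yields 1 mm per 20 N, 8 mm at most.
- stop_face (a point): Centre of the flat face of the fixed polished steel end stop at the +y end of the slot, at jig x -5, y +75, z 34 mm; it faces jig -y. The block is 40 mm wide in x, its top 54 mm above the bench. With the slat home, the slat's centre is level with the cam pivot along jig y, 75 mm from this face.
- cam_pivot (a point): On the cam's vertical pivot axis, at jig x -45, y 0, 26 mm above the bench; axes as the jig's. The cam is a greased steel disc of 24 mm radius, its centre 12 mm off the pivot, 10 to 26 mm above the bench. Above it a flat lever, 26 to 32 mm above the bench, carries an upright handle. As the cam tightens it also drags the slat towards the stop.
- cam_handle (a point): Middle of the upright round black handle, 16 mm diameter, 32 to 85 mm above the bench; this point is 60 mm up and 85 mm from the pivot axis. Pinch it from above and lead it round an arc; it can turn in the grip. Swinging free takes about 5 N; 10 to 13 N on it clamps the slat well (about 20 to 45 N on the wood), 15 N or more bruises it.
- cam (a joint): Cam angle A in rad, 0 (open) to 2.7, starts at 0 to 0.25, grows anticlockwise from above, which closes the clamp; it stays where it is left. Anticlockwise from jig +x, the lever points at A + 105 deg and the disc's centre lies at A - 155 deg. Rim reach towards the jaw: 24 + 12 cos(A - 155 deg) mm. Handle torque: 0.4 N m + clamping force x (12 sin(155 deg - A) + 0.2 x 24) mm.
- offcut: Bystander: a short dark wooden offcut, 24 x 70 x 50 mm, beside the slat (shorter and lower than the slat)
- sandblock: Bystander: a flat cork sanding block, 60 x 100 x 29 mm, beside the slat
- hammer: Bystander: a hammer lying on the bench
- wrench: Bystander: a spanner lying on the bench
- cup: Bystander: an open cup, 76 mm wide, 100 mm high
- spraycan: Bystander: a round can, 52 mm wide, 160 mm high
- brush: Bystander: a brush lying on the bench
Not all that is in view belongs to the job. What is shaped like the part that bears slat_mid but red or yellow is not meant.

How it is judged:
By the outcome, as a careful person would: the job done as asked, in the order asked, and still so for the second after the job is handed in, with the robot touching nothing.
It also fails if it takes over 67 s, if anything falls off the work surface, if the arm or the gripper's body presses on something with over 40 N, if the wrist force passes 120 N, or if a joint passes its speed limit or range.

## Working session

There is one attempt and no reset: what is moved stays moved. The work goes in short steps, Python scripts to look and compute and a tool call to move; the robot and the scene stay as the last step left them, time stands still between calls to the robot, and variables do not carry over. Pictures are saved under pics/ and viewed, and the job is handed in when it is done.

Besides the shell and the picture viewer there is one more tool, called after "Request:" as name(argument=value, ...), one argument or row to a line, values as JSON. carry_out: Moves the arm, as the interface text tells. Its arguments: {"type":"object","properties":{"targets":{"type":"array","items":{"type":"array"}},"jaw":{"type":"number"},"squeeze":{"type":"number"}},"required":["targets"]}

```bash
ls; mkdir -p pics
python3 - <<'E'
from cell import env
import cv2
o=env.get_obs(); print(o)
for n in ("side","top","wrist"):
    im=env.read_camera(n); cv2.imwrite(f"pics/a_{n}.png",im[:,:,::-1])
    print(n,env.get_calibration(n))
E
```

```text
pics
{'time_s': 0.0, 'qpos': array([-65.31220642,  18.43792738,  -4.01585434,  83.17441902,
         1.29383834,  78.54110669,  -3.26072474]), 'joint_velocities': array([-0.01301723, -0.08273893,  0.10025552,  0.02283333,  0.06716993,
       -0.04428943,  0.0138091 ]), 'effort': array([-8.11367518e-04, -4.91282129e+01, -4.04546158e-01, -3.12546766e+01,
       -6.38746982e-02,  4.33170993e-02,  1.83386792e-04]), 'tool_pos': array([0.26292998, 0.59379255, 0.19697866]), 'tool_rot': array([-90.00453524,   0.10827313,  66.12129078]), 'force': array([ 0.69851921, -0.4197042 , -0.52514056]), 'wrist_torque': array([ 0.03210275, -0.03839963,  0.05472528]), 'grip_width': 0.08692167907469305}
side {'fx': 471.09748990354274, 'fy': 471.09748990354274, 'cx': 315.9406946698844, 'cy': 244.1762751465404, 'R': array([[ 0.7860916 , -0.61787683, -0.01697712],
       [-0.34590272, -0.41697882, -0.84052363],
       [ 0.51226098,  0.66660099, -0.54150882]]), 't': array([-0.41130333,  0.27994403,  1.04934894])}
top {'fx': 577.7341484006686, 'fy': 577.7341484006686, 'cx': 314.2202698998159, 'cy': 245.6071792974565, 'R': array([[ 0.00893999, -0.99993925,  0.00644806],
       [-0.97979023, -0.01004809, -0.19977523],
       [ 0.19982788, -0.00453176, -0.97982054]]), 't': array([0.03181308, 0.56967176, 1.65995688])}
wrist {'fx': 337.27967309007545, 'fy': 337.27967309007545, 'cx': 317.6319811712997, 'cy': 235.50894521624326, 'hand_eye': array([[ 9.99999533e-01,  2.25605936e-04, -9.40023801e-04,
        -1.21032859e-03],
       [ 9.64243736e-04, -3.02295630e-01,  9.53213734e-01,
        -1.87564781e-01],
       [-6.91144106e-05, -9.53214195e-01, -3.02295707e-01,
         8.29703197e-02],
       [ 0.00000000e+00,  0.00000000e+00,  0.00000000e+00,
         1.00000000e+00]])}
```

View pics/a_top.png

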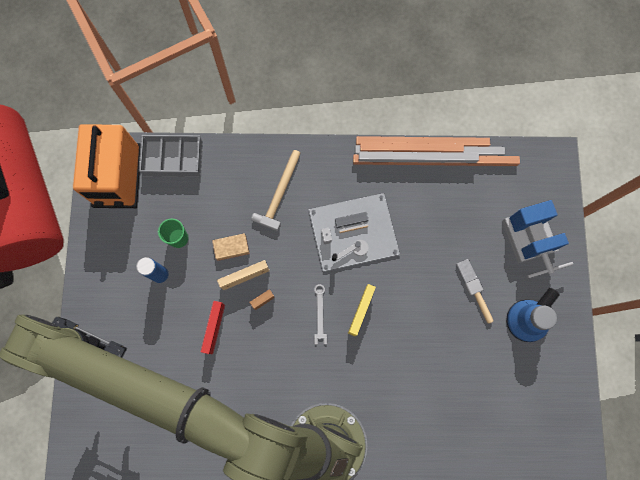

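View pics/a_side.png

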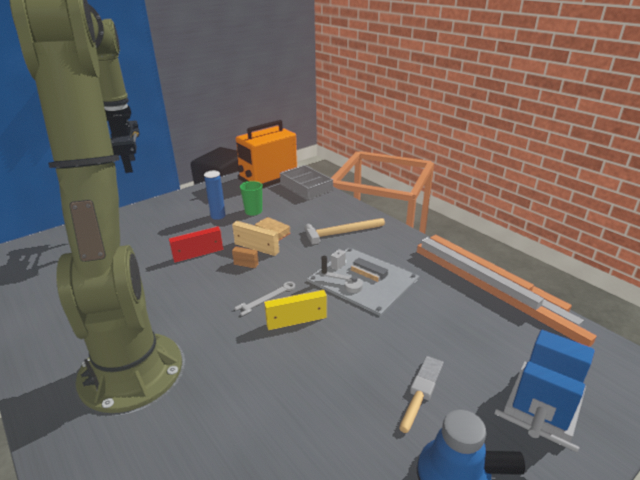

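View pics/a_wrist.png

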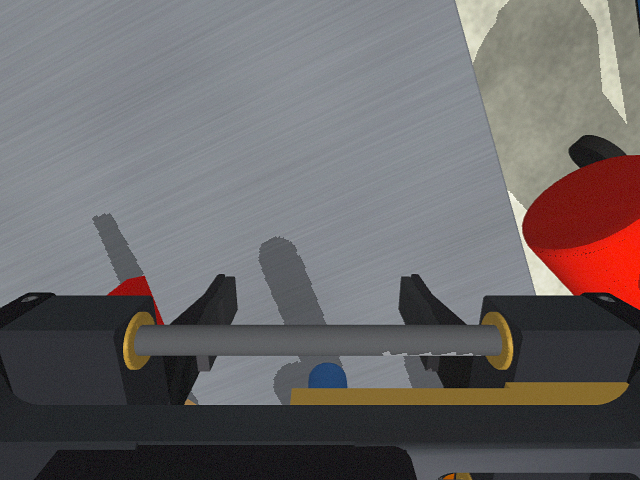

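Run:
```python
from cell import env
import cv2,numpy as np,pickle
res={}
for cam in("top","side"):
    im=env.read_camera(cam); res[cam+"_im"]=im
    for l in("slat_mid","jig","cam_handle","cam","offcut","sandblock","hammer"):
        r=env.outline_of(cam,l); res[cam,l]=r
        for d in r: print(cam,l,round(d["p"],2),d["xy"],d["mask"].sum())
    res[cam]=env.get_calibration(cam)
pickle.dump(res,open("m.pkl","wb"))
for cam,(x,y,w,h) in {"top":(200,170,220,140),"side":(215,200,220,130)}.items():
    c=res[cam+"_im"][y:y+h,x:x+w,::-1]; cv2.imwrite(f"pics/b_{cam}.png",cv2.resize(c,None,fx=3.6,fy=3.6,interpolation=cv2.INTER_CUBIC))
print(env.get_obs()["time_s"])
```

```text
top slat_mid 0.88 [364.6, 308.3] 518
top slat_mid 0.87 [213.6, 327.8] 621
top slat_mid 0.6 [241.8, 277.4] 587
top jig 0.76 [352.1, 235.0] 4408
top cam_handle 0.75 [353.6, 249.1] 373
top cam_handle 0.75 [277.8, 201.1] 908
top cam 0.72 [359.2, 251.1] 326
top offcut 0.76 [260.6, 295.1] 244
top offcut 0.33 [352.8, 234.8] 4642
top sandblock 0.78 [230.7, 247.6] 684
top hammer 0.28 [356.1, 238.0] 4455
side slat_mid 0.88 [258.1, 239.2] 1113
side slat_mid 0.71 [294.3, 310.2] 1709
side slat_mid 0.58 [197.3, 242.5] 1291
side jig 0.95 [360.6, 280.6] 3483
side cam_handle 0.74 [346.5, 278.2] 409
side cam_handle 0.23 [279.7, 230.0] 329
side cam 0.84 [346.0, 277.4] 447
side offcut 0.58 [245.0, 260.5] 436
side offcut 0.21 [362.8, 280.1] 3714
side sandblock 0.67 [275.6, 227.9] 340
side hammer 0.82 [337.1, 227.2] 710
0.95
```

View pics/b_top.png

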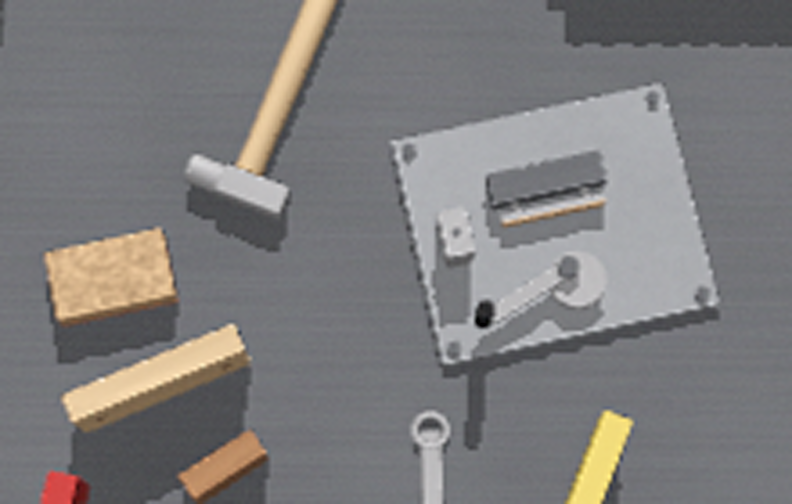

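View pics/b_side.png

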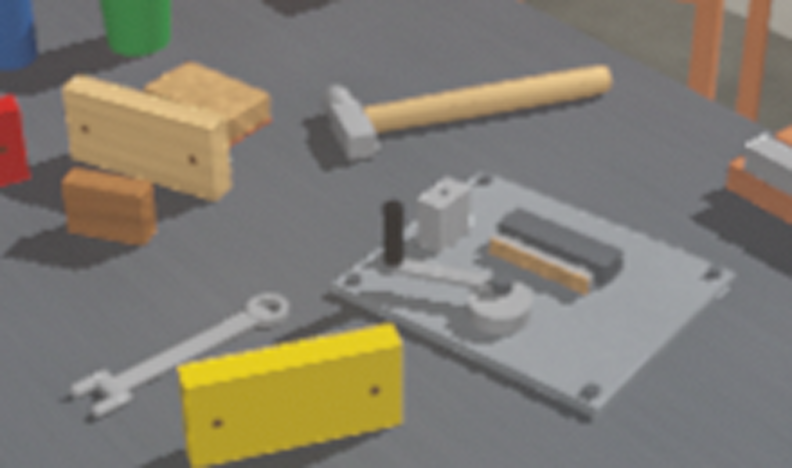

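```bash
cat > h.py <<'E'
import numpy as np,cv2,pickle
from scipy.optimize import minimize
def proj(c,P):
    q=P@c["R"].T+c["t"]; return np.c_[c["fx"]*q[:,0]/q[:,2]+c["cx"],c["fy"]*q[:,1]/q[:,2]+c["cy"]]
def back(c,uv,z):
    uv=np.atleast_2d(uv); d=np.c_[(uv[:,0]-c["cx"])/c["fx"],(uv[:,1]-c["cy"])/c["fy"],np.ones(len(uv))]@c["R"]
    o=-c["R"].T@c["t"]; return o+d*((z-o[2])/d[:,2])[:,None]
def box(x,y,yaw,s,z0=0):
    P=np.array([[i,j,k] for i in(-.5,.5) for j in(-.5,.5) for k in(0,1)])*s
    c,sn=np.cos(yaw),np.sin(yaw); return np.c_[x+c*P[:,0]-sn*P[:,1],y+sn*P[:,0]+c*P[:,1],z0+P[:,2]]
def sil(c,P,k=4):
    uv=proj(c,P); m=np.zeros((480*k,640*k),np.uint8)
    h=cv2.convexHull(((uv+.5)*k).astype(np.float32)).round().astype(np.int32); cv2.fillConvexPoly(m,h,255)
    return cv2.resize(m,(640,480),interpolation=cv2.INTER_AREA)/255.
def fit(res,masks,s,p0,z0=0):
    def f(p):
        P=box(p[0]/1e3,p[1]/1e3,np.radians(p[2]),s,z0); e=0
        for cam,m in masks.items():
            a=sil(res[cam],P); e+=1-np.minimum(a,m).sum()/np.maximum(a,m).sum()
        return e
    r=minimize(f,p0,method="Nelder-Mead",options=dict(initial_simplex=np.array(p0)+np.array([[0,0,0],[12,0,0],[0,12,0],[0,0,6]]))); return r.x,r.fun
E
python3 - <<'E'
from h import *
r=pickle.load(open("m.pkl","rb")); T,S=r["top"],r["side"]
mt=r["top","slat_mid"][2]["mask"].astype(float); ms=r["side","slat_mid"][0]["mask"].astype(float)
c=back(T,[241.8,277.4],.05)[0]; print("c",c)
s=np.array([.024,.150,.072])
for M in({"top":mt,"side":ms},{"top":mt},{"side":ms}):
    print("slat",fit(r,M,s,[c[0]*1e3,c[1]*1e3,20]))
k=3.6
cor=np.array([[392,143],[660,84],[718,305],[445,360]])/k+[200,170]
W=back(T,cor,.010); print(W, [np.linalg.norm(W[i]-W[(i+1)%4]) for i in range(4)],W.mean(0))
corS=np.array([[480,173],[735,275],[592,410],[330,285]])/k+[215,200]
V=back(S,corS,.010);print(V,V.mean(0))
for M in({"top":r["top","jig"][0]["mask"]*1.},{"side":r["side","jig"][0]["mask"]*1.}):
    print("jig",fit(r,M,np.array([.2,.24,.01]),[W.mean(0)[0]*1e3,W.mean(0)[1]*1e3,12]))
print("handle", back(T,np.array([484,308])/k+[200,170],.085),back(T,np.array([484,318])/k+[200,170],.06),back(S,np.array([393,205])/k+[215,200],.085))
E
```

```text
c [0.47293863 0.25002147 0.05      ]
slat (array([481.41469121, 250.07326574,  22.43211149]), np.float64(0.19610017936148116))
slat (array([483.27862229, 245.7314556 ,  23.43745254]), np.float64(0.1116174354837739))
slat (array([479.06644937, 249.47746013,  23.60018674]), np.float64(0.04181973485926993))
[[ 0.69218741  0.05457096  0.01      ]
 [ 0.74745104 -0.17681948  0.01      ]
 [ 0.55330226 -0.22307094  0.01      ]
 [ 0.50385543  0.00792382  0.01      ]] [np.float64(0.2378983070941452), np.float64(0.19958192916573722), np.float64(0.236227788033934), np.float64(0.194022917507002)] [ 0.62419904 -0.08434891  0.01      ]
[[ 0.68900868  0.05137922  0.01      ]
 [ 0.74505639 -0.18085769  0.01      ]
 [ 0.55010848 -0.2228883   0.01      ]
 [ 0.49649204  0.00723074  0.01      ]] [ 0.6201664  -0.08628401  0.01      ]
jig (array([626.55184588, -82.95812045,  13.22369902]), np.float64(0.12618892538597204))
jig (array([621.90243965, -79.54723799,  13.25310655]), np.float64(0.19362840480543364))
handle [[ 0.53472515 -0.0217967   0.085     ]] [[ 0.53103689 -0.02282279  0.06      ]] [[ 0.53370199 -0.0246234   0.085     ]]
```

```bash
cat >> h.py <<'E'
from scipy.spatial.transform import Rotation as Ro
def delta(o,pos,yaw):
    "shift in tool axes (mm) from present tool pose to pos, and turn about tool y to get tool-x yaw"
    R=Ro.from_euler("xyz",o["tool_rot"],degrees=True).as_matrix()
    d=R.T@(np.array(pos)-o["tool_pos"])*1e3
    Rt=Ro.from_euler("xyz",[-90,0,yaw],degrees=True).as_matrix()
    return d.round(1), np.degrees(Ro.from_matrix(R.T@Rt).as_rotvec()).round(2)
E
python3 - <<'E'
from h import *
from cell import env
r=pickle.load(open("m.pkl","rb"))
for l,s,z in(("offcut",[.024,.07,.05],.03),("sandblock",[.06,.1,.029],.02)):
    c=back(r["top"],r["top",l][0]["xy"],z)[0]*1e3
    p=fit(r,{k:r[k,l][0]["mask"]*1. for k in("top","side")[:(2 if l=="offcut" else 1)]},np.array(s),[c[0],c[1],20])
    a=np.radians(23.5);d=p[0][:2]-[480,249]
    print(l,p,"in slat frame",np.cos(a)*d[0]+np.sin(a)*d[1],-np.sin(a)*d[0]+np.cos(a)*d[1])
for n,uv,z in(("can",[148,266],.16),("cup",[172,231],.1),("hammerhead",[265,221],.03)): print(n,back(r["top"],uv,z))
o=env.get_obs(); print(delta(o,[.480,.249,.16],23.5))
E
```

```text
offcut (array([411.16778877, 191.11622156,  33.55273395]), np.float64(0.21266496206781016)) in slat frame -86.20437550682738 -25.636122023169506
sandblock (array([572.72096115, 291.81220188,  14.10236508]), np.float64(0.07193891173172418)) in slat frame 102.10201717110371 2.2889641123710547
can [[0.48612958 0.49700431 0.16      ]]
cup [[0.59975052 0.45135601 0.1       ]]
hammerhead [[0.64987061 0.18773529 0.03      ]]
(array([-228. ,   38.1, -338.1]), array([0.000e+00, 4.262e+01, 1.000e-02]))
```

Request:
carry_out(
  targets=[
    [[-19,3.2,-28.2],[0,0,0]],
    [[-19,3.2,-28.2],[0,0,0]],
    [[-19,3.2,-28.2],[0,0,0]],
    [[-19,3.2,-28.2],[0,0,0]],
    [[-19,3.2,-28.2],[0,0,0]],
    [[-19,3.2,-28.2],[0,0,0]],
    [[-19,3.2,-28.2],[0,0,0]],
    [[-19,3.2,-28.2],[0,0,0]],
    [[-19,3.2,-28.2],[0,0,0]],
    [[-19,3.2,-28.2],[0,0,0]],
    [[-19,3.2,-28.2],[0,0,0]],
    [[-19,3.2,-28.2],[0,0,0]],
  ],
)

```text
time_s: 2.15
tool_pos: [0.481, 0.2477, 0.1598]
tool_rot: [-90.0, -0.0, 66.1]
force: [0.7, 0.8, 0.7]
grip_width: 0.0869
```

Request:
carry_out(
  targets=[
    [[0,0,0],[0,7.1,0]],
    [[0,0,0],[0,7.1,0]],
    [[0,0,0],[0,7.1,0]],
    [[0,0,0],[0,7.1,0]],
    [[0,0,0],[0,7.1,0]],
    [[0,0,0],[0,7.1,0]],
    [[0,0,0],[0,0,0]],
    [[0,0,0],[0,0,0]],
  ],
)

```text
time_s: 2.95
tool_pos: [0.4803, 0.249, 0.1598]
tool_rot: [-90.0, -0.0, 23.7]
force: [0.0, 1.1, -0.6]
grip_width: 0.0868
```

Run:
```python
from h import *
from cell import env
o=env.get_obs(); print(o["time_s"],o["tool_pos"],o["tool_rot"],o["force"],o["qpos"])
im=env.read_camera("wrist"); cv2.imwrite("pics/c.png",im[:,:,::-1])
r=env.outline_of("wrist","slat_mid")
pickle.dump((o,im,r,env.get_calibration("wrist")),open("w.pkl","wb"))
for d in r: print(d["p"],d["xy"],d["mask"].sum())
```

```text
2.95 [0.48030978 0.24895246 0.15978542] [-8.99960959e+01 -1.42029224e-02  2.36947024e+01] [ 0.03715773  1.09799889 -0.61061882] [-42.45448126   6.31690017  13.17134787 102.22942379  -1.51657952
  71.6100504   -5.18744567]
0.69 [322.1, 223.8] 4788
0.63 [188.2, 57.4] 6750
0.48 [421.8, 204.5] 7004
```

View pics/c.png

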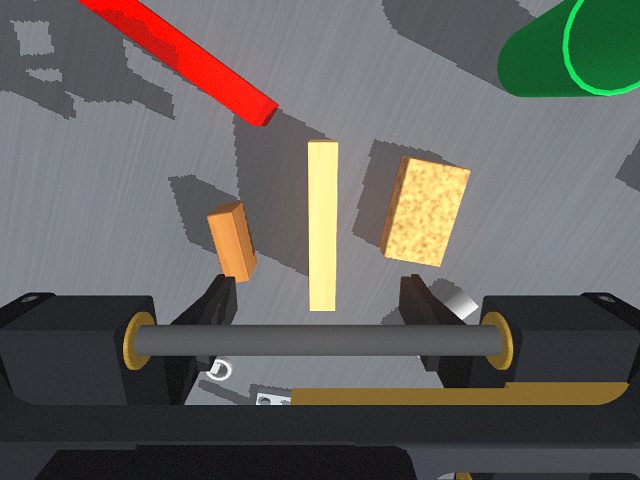

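```bash
cat >> h.py <<'E'
def wcal(o,c):
    R=Ro.from_euler("xyz",o["tool_rot"],degrees=True).as_matrix(); H=np.eye(4);H[:3,:3]=R;H[:3,3]=o["tool_pos"]
    M=np.linalg.inv(H@c["hand_eye"]); return dict(fx=c["fx"],fy=c["fy"],cx=c["cx"],cy=c["cy"],R=M[:3,:3],t=M[:3,3])
E
python3 - <<'E'
from h import *
o,im,r,c=pickle.load(open("w.pkl","rb")); C=wcal(o,c)
for d in r[:1]:
    m=d["mask"]; 
    ys,xs=np.where(m); print(xs.min(),xs.max(),ys.min(),ys.max())
    b=back(C,d["xy"],.072)[0]; print(b)
    print(fit({"w":C},{"w":m*1.},np.array([.024,.15,.072]),[b[0]*1e3,b[1]*1e3,23.5]))
P=back(C,[[308.5,141.5],[337.5,141.5],[335,310.5],[310.5,310.5]],.072)
R=Ro.from_euler("xyz",o["tool_rot"],degrees=True).as_matrix()
print(P.mean(0),((P-o["tool_pos"])@R*1e3).round(1))
E
```

```text
307 337 139 311
[0.48105804 0.25496335 0.072     ]
(array([483.74924457, 247.89438114,  23.74295311]), np.float64(0.03192385250126861))
[0.48484281 0.24804289 0.072     ] [[ -7.9  87.8  72.4]
 [ 14.9  87.8  72.4]
 [ 15.3  87.8 -77.7]
 [ -7.3  87.8 -77.7]]
```

Request:
carry_out(
  targets=[
    [[3.7,0,-2.6],[0,0,0]],
    [[0,18,0],[0,0,0]],
    [[0,22,0],[0,0,0]],
    [[0,22,0],[0,0,0]],
    [[0,22,0],[0,0,0]],
    [[0,18,0],[0,0,0]],
    [[0,14,0],[0,0,0]],
    [[0,10.5,0],[0,0,0]],
    [[0,0,0],[0,0,0]],
    [[0,0,0],[0,0,0]],
  ],
)

```text
time_s: 4.05
tool_pos: [0.4852, 0.2482, 0.0336]
tool_rot: [-90.0, -0.0, 23.5]
force: [0.2, -1.0, 0.1]
grip_width: 0.0871
```

Request:
carry_out(
  targets=[
    [[0,0,0],[0,0,0]],
    [[0,0,0],[0,0,0]],
    [[0,0,0],[0,0,0]],
    [[0,0,0],[0,0,0]],
    [[0,0,0],[0,0,0]],
    [[0,0,0],[0,0,0]],
    [[0,0,0],[0,0,0]],
    [[0,0,0],[0,0,0]],
  ],
  jaw=0,
  squeeze=30,
)

```text
time_s: 4.85
tool_pos: [0.4847, 0.248, 0.0332]
tool_rot: [-90.0, -0.0, 23.5]
force: [0.2, 0.2, -1.0]
grip_width: 0.0308
```

Request:
carry_out(
  targets=[
    [[0,0,0],[0,0,0]],
    [[0,0,0],[0,0,0]],
    [[0,0,0],[0,0,0]],
    [[0,0,0],[0,0,0]],
  ],
)

```text
time_s: 5.25
tool_pos: [0.4847, 0.248, 0.0332]
tool_rot: [-90.0, -0.0, 23.5]
force: [0.1, 0.2, -0.7]
grip_width: 0.0238
```

Request:
carry_out(
  targets=[
    [[0,-10,0],[0,0,0]],
    [[0,-20,0],[0,0,0]],
    [[0,-25,0],[0,0,0]],
    [[0,-25,0],[0,0,0]],
    [[0,-20,0],[0,0,0]],
    [[0,-10,0],[0,0,0]],
    [[0,0,0],[0,0,0]],
    [[0,0,0],[0,0,0]],
  ],
)

```text
time_s: 6.05
tool_pos: [0.4843, 0.2477, 0.1425]
tool_rot: [-90.0, 0.1, 23.5]
force: [-0.2, 0.4, -1.1]
grip_width: 0.0236
```

Run:
```python
from h import *
from cell import env
o=env.get_obs(); print(o["time_s"],o["tool_pos"],o["tool_rot"],o["grip_width"],o["force"])
im=env.read_camera("wrist"); cv2.imwrite("pics/d.png",im[:,:,::-1])
a=np.radians(13.35); X=np.array([np.cos(a),np.sin(a)]);Y=np.array([-X[1],X[0]]);J=np.array([.621,-.0855])
p=J-.014*X-.045*Y; print(p,delta(o,[p[0],p[1],o["tool_pos"][2]],13.35))
```

```text
6.05 [0.4842576  0.24772936 0.14249477] [-9.00079660e+01  5.61676117e-02  2.35240467e+01] 0.02357480932272238 [-0.17791722  0.39739238 -1.12651063]
[ 0.61776876 -0.13251658] (array([-2.940e+01,  1.000e-01, -4.019e+02]), array([ 1.000e-02,  1.017e+01, -6.000e-02]))
```

View pics/d.png

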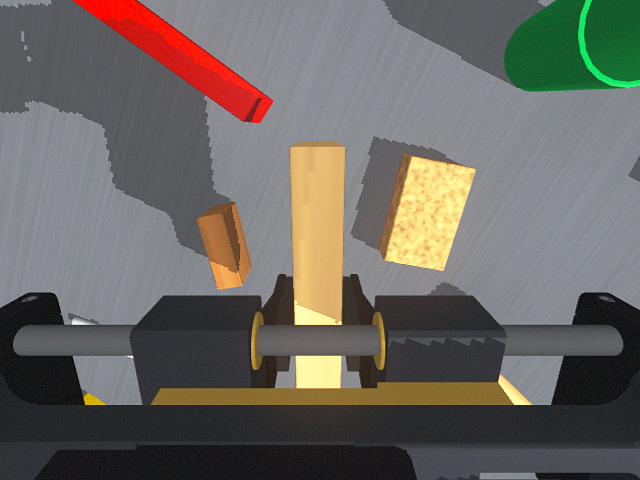

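Request:
carry_out(
  targets=[
    [[-2.4,0,-20],[0,0,0]],
    [[-2.4,0,-34],[0,0,0]],
    [[-2.4,0,-38],[0,0,0]],
    [[-2.4,0,-38],[0,0,0]],
    [[-2.4,0,-38],[0,0,0]],
    [[-2.4,0,-38],[0,0,0]],
    [[-2.4,0,-38],[0,0,0]],
    [[-2.6,0,-38],[0,0,0]],
    [[-2.5,0,-38],[0,0,0]],
    [[-2.5,0,-38],[0,0,0]],
    [[-2.5,0,-30],[0,0,0]],
    [[-2.5,0,-14],[0,0,0]],
  ],
)

```text
time_s: 7.3
tool_pos: [0.6174, -0.1362, 0.1416]
tool_rot: [-90.1, 0.2, 23.3]
force: [0.1, -0.2, -1.3]
grip_width: 0.0241
```

Request:
carry_out(
  targets=[
    [[0,0,0],[0,5.1,0]],
    [[0,0,0],[0,5.1,0]],
    [[0,0,0],[0,0,0]],
    [[0,0,0],[0,0,0]],
    [[0,0,0],[0,0,0]],
  ],
)

```text
time_s: 7.8
tool_pos: [0.618, -0.1315, 0.1428]
tool_rot: [-90.0, 0.0, 13.5]
force: [0.5, -0.2, -0.5]
grip_width: 0.0234
```

Run:
```python
from h import *
from cell import env
o=env.get_obs(); print(o["time_s"],o["tool_pos"],o["tool_rot"],o["grip_width"],o["force"])
im=env.read_camera("wrist"); cv2.imwrite("pics/e.png",im[:,:,::-1])
it=env.read_camera("top"); cv2.imwrite("pics/e_top.png",cv2.resize(it[180:290,290:420,::-1],None,fx=5,fy=5,interpolation=cv2.INTER_CUBIC))
pickle.dump((o,im,it,env.get_calibration("wrist")),open("e.pkl","wb"))
```

```text
7.8 [ 0.61801648 -0.13154274  0.1428317 ] [-8.99691623e+01  2.46523238e-02  1.34590927e+01] 0.02335555832320476 [ 0.52681697 -0.17199596 -0.50493976]
```

View pics/e.png

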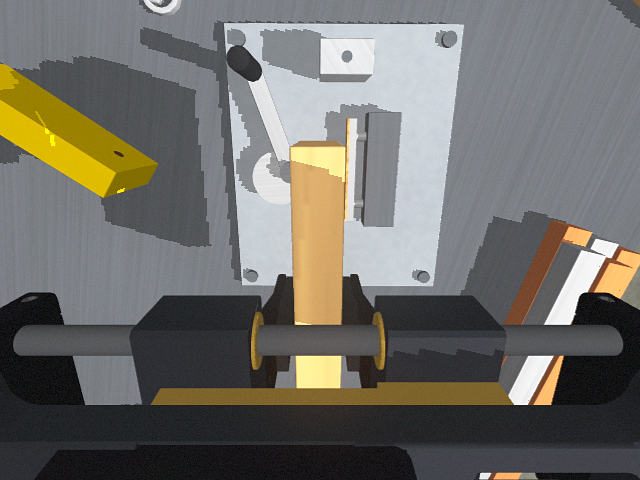

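View pics/e_top.png

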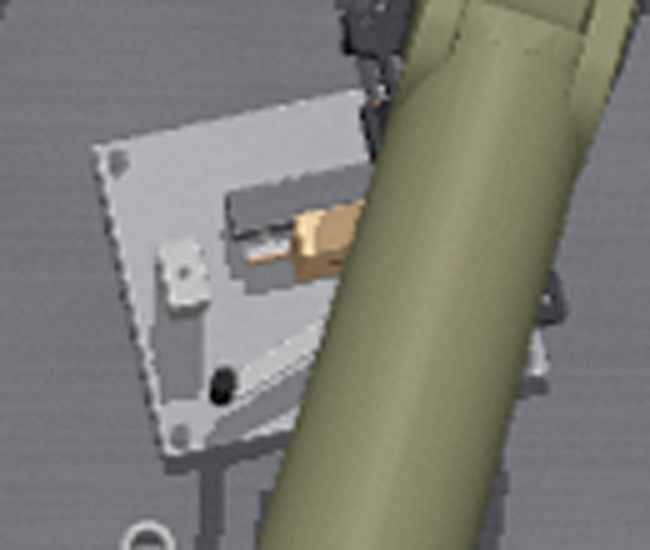

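Run:
```python
from h import *
o,im,it,c=pickle.load(open("e.pkl","rb"))
cv2.imwrite("pics/e2.png",cv2.resize(im[10:160,215:475,::-1],None,fx=3,fy=3,interpolation=cv2.INTER_CUBIC))
cv2.imwrite("pics/e3.png",cv2.resize(im[140:300,215:475,::-1],None,fx=3,fy=3,interpolation=cv2.INTER_CUBIC))
```

```text
(no output)
```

View pics/e2.png

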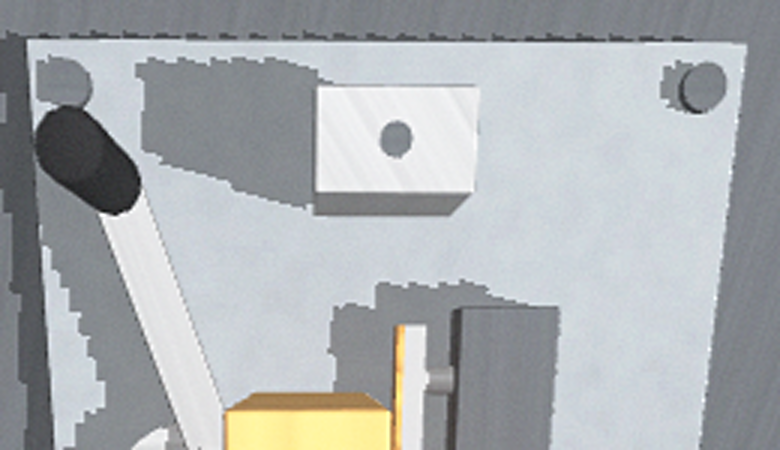

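View pics/e3.png

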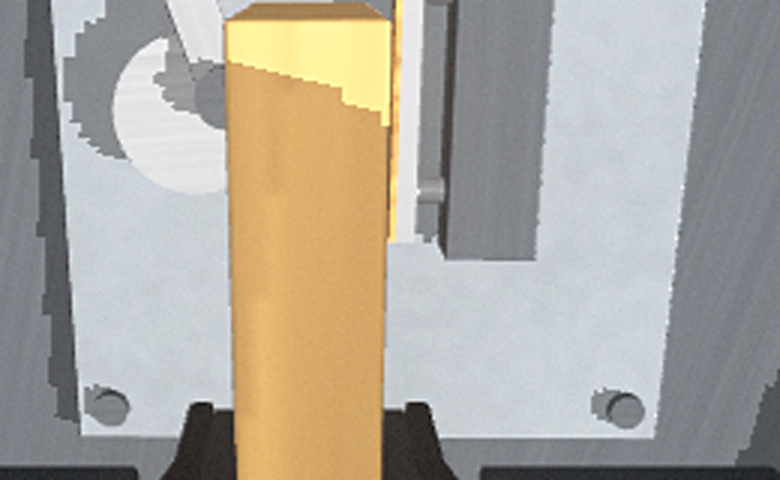

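Run:
```python
from h import *
o,im,it,c=pickle.load(open("e.pkl","rb"));C=wcal(o,c)
p2=lambda u,v:(u/3+215-1/3,v/3+10-1/3); p3=lambda u,v:(u/3+215-1/3,v/3+140-1/3)
W=back(C,[p2(27,40),p2(746,45),p3(655,438),p3(82,436)],.01)[:,:2]
L=np.array([[-100,120],[100,120],[100,-120],[-100,-120]])/1e3
print(W.round(4),[np.linalg.norm(W[i]-W[(i+1)%4]).round(4) for i in range(4)])
lc,wc=L.mean(0),W.mean(0); H=(L-lc).T@(W-wc); a=np.arctan2(H[0,1]-H[1,0],H[0,0]+H[1,1]); R=np.array([[np.cos(a),-np.sin(a)],[np.sin(a),np.cos(a)]])
print("jig",wc,np.degrees(a)); 
f=lambda uv,z:((back(C,uv,z)[:,:2]-wc)@R*1e3).round(1)
print("stop",f([p2(315,192),p2(474,191)],.054),"cork",f([p2(397,325),p3(390,240)],.026),"handle",f([p2(70,140)],.085))
h=f([p2(70,140)],.085)[0]-[-45,0]; print(np.hypot(*h),np.degrees(np.arctan2(h[1],h[0]))-105)
print("slat top front",f([p3(228,18),p3(391,18)],.142833-.033+.072))
print("tcp in jig",((o["tool_pos"][:2]-wc)@R*1e3), o["tool_rot"][2]-np.degrees(a))
```

```text
[[ 0.5031  0.0113]
 [ 0.6971  0.0564]
 [ 0.7522 -0.1761]
 [ 0.5578 -0.2219]] [np.float64(0.1992), np.float64(0.239), np.float64(0.1997), np.float64(0.2395)]
jig [ 0.62755177 -0.08255788] 13.232471881047562
stop [[-19.9  75.6]
 [ 19.6  76. ]] cork [[  3.7  45.2]
 [  4.2 -44.4]] handle [[-73.5  81.3]]
86.15068194738797 4.318293930710965
slat top front [[-32.7  29.6]
 [ -9.5  29.7]]
tcp in jig [-20.49488228 -45.50162784] 0.22662079557981052
```

Run:
```python
from h import *
o,im,it,c=pickle.load(open("e.pkl","rb"));C=wcal(o,c)
p3=lambda u,v:(u/3+215-1/3,v/3+140-1/3)
a=np.radians(13.23);R=np.array([[np.cos(a),-np.sin(a)],[np.sin(a),np.cos(a)]]);wc=[.62755,-.08256]
f=lambda uv,z:((back(C,uv,z)[:,:2]-wc)@R*1e3).round(1)
print(f([p3(112,108),p3(195,193)],.026))
r=pickle.load(open("m.pkl","rb")); T=r["top"]; k=3.6
# stop top-face corners and handle in top view, relative to plate corners as seen by top
cor=np.array([[392,143],[660,84],[718,305],[445,360]])/k+[200,170]; w=back(T,cor,.01)[:,:2].mean(0)
g=lambda uv,z:((back(T,np.array(uv)/k+[200,170],z)[:,:2]-w)@R*1e3).round(1)
print("stop centre",g([[456,232]],.054),"handle",g([[484,308]],.085),"disc/cork ends",g([[503,225],[604,203]],.026))
```

```text
[[-80.   -3.9]
 [-56.  -29.7]]
stop centre [[ 0.2 87. ]] handle [[-72.8  81.4]] disc/cork ends [[  3.4  44.7]
 [  3.2 -43.2]]
```

Request:
carry_out(
  targets=[
    [[6.6,0,10],[0,0.2,0]],
    [[0,0,10],[0,0,0]],
    [[0,10,0],[0,0,0]],
    [[0,15,0],[0,0,0]],
    [[0,15,0],[0,0,0]],
    [[0,15,0],[0,0,0]],
    [[0,10,0],[0,0,0]],
    [[0,0,0],[0,0,0]],
    [[0,0,0],[0,0,0]],
  ],
)

```text
time_s: 8.8
tool_pos: [0.62, -0.1116, 0.078]
tool_rot: [-90.0, 0.0, 13.1]
force: [-0.4, 0.3, -1.5]
grip_width: 0.0242
```

Run:
```python
from h import *
from cell import env
o=env.get_obs(); print(o["time_s"],o["tool_pos"],o["tool_rot"],o["grip_width"],o["force"])
im=env.read_camera("wrist"); cv2.imwrite("pics/f.png",im[:,:,::-1])
a=np.radians(13.23);R=np.array([[np.cos(a),-np.sin(a)],[np.sin(a),np.cos(a)]]);wc=[.62755,-.08256]
print("tcp in jig",((o["tool_pos"][:2]-wc)@R*1e3))
```

```text
8.8 [ 0.62004699 -0.11164496  0.07796005] [-9.00065289e+01  1.72749550e-02  1.30993504e+01] 0.024158621751126073 [-0.3636608   0.25499719 -1.4513098 ]
tcp in jig [-13.96027522 -26.59588308]
```

View pics/f.png

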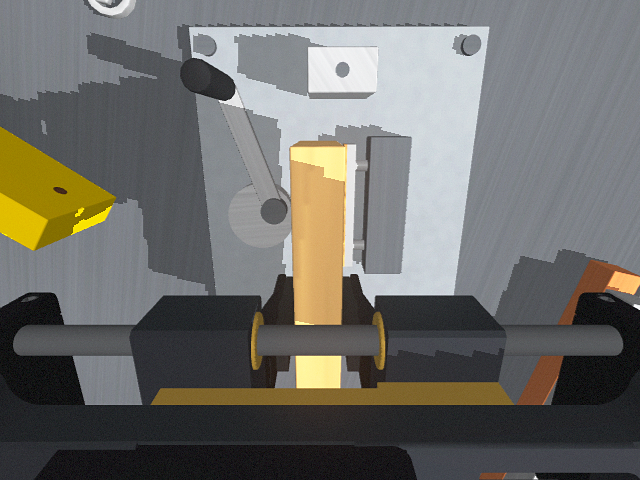

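Request:
carry_out(
  targets=[
    [[0,10,0],[0,0,0]],
    [[0,10,0],[0,0,0]],
    [[0,7,0],[0,0,0]],
    [[0,4,0],[0,0,0]],
    [[0,2.5,0],[0,0,0]],
    [[0,0,0],[0,0,0]],
    [[0,0,0],[0,0,0]],
  ],
)

```text
time_s: 9.55
tool_pos: [0.6203, -0.1114, 0.0449]
tool_rot: [-90.0, -0.0, 13.1]
force: [0.1, -0.2, -0.9]
grip_width: 0.0232
```

Request:
carry_out(
  targets=[
    [[0,0.5,0],[0,0,0]],
    [[0,0.5,0],[0,0,0]],
    [[0,0,0],[0,0,0]],
    [[0,0,0],[0,0,0]],
  ],
)

```text
time_s: 9.95
tool_pos: [0.6201, -0.1114, 0.0438]
tool_rot: [-90.0, -0.0, 13.1]
force: [1.9, -0.0, -1.4]
grip_width: 0.0235
```

Request:
carry_out(
  targets=[
    [[0,0,4],[0,0,0]],
    [[0,0,5],[0,0,0]],
    [[0,0,5],[0,0,0]],
    [[0,0,5],[0,0,0]],
    [[0,0,3],[0,0,0]],
    [[0,0,1.5],[0,0,0]],
    [[0,0,0],[0,0,0]],
    [[0,0,0],[0,0,0]],
  ],
)

```text
time_s: 10.75
tool_pos: [0.6147, -0.0887, 0.0437]
tool_rot: [-90.0, -0.0, 13.1]
force: [0.7, -0.1, -1.0]
grip_width: 0.0234
```

Request:
carry_out(
  targets=[
    [[0,0,0.7],[0,0,0]],
    [[0,0,0.7],[0,0,0]],
    [[0,0,0.6],[0,0,0]],
    [[0,0,0],[0,0,0]],
    [[0,0,0],[0,0,0]],
  ],
)

```text
time_s: 11.25
tool_pos: [0.6143, -0.0865, 0.0437]
tool_rot: [-90.0, -0.0, 13.1]
force: [0.2, 0.7, -0.5]
grip_width: 0.0235
```

Request:
carry_out(
  targets=[
    [[0,0,0.5],[0,0,0]],
    [[0,0,0.5],[0,0,0]],
    [[0,0,0.5],[0,0,0]],
    [[0,0,0],[0,0,0]],
    [[0,0,0],[0,0,0]],
  ],
)

```text
time_s: 11.75
tool_pos: [0.614, -0.0853, 0.0437]
tool_rot: [-90.0, -0.0, 13.1]
force: [1.0, -0.9, -1.7]
grip_width: 0.0236
```

Request:
carry_out(
  targets=[
    [[0,0,0.5],[0,0,0]],
    [[0,0,0.5],[0,0,0]],
    [[0,0,0],[0,0,0]],
    [[0,0,0],[0,0,0]],
  ],
)

```text
time_s: 12.15
tool_pos: [0.6139, -0.0852, 0.0439]
tool_rot: [-90.1, -0.0, 13.1]
force: [0.9, -3.7, -0.5]
grip_width: 0.0236
```

Request:
carry_out(
  targets=[
    [[0,0.5,0.3],[0,0,0]],
    [[0,0.4,0.3],[0,0,0]],
    [[0,0,0],[0,0,0]],
    [[0,0,0],[0,0,0]],
  ],
)

```text
time_s: 12.55
tool_pos: [0.614, -0.0853, 0.0433]
tool_rot: [-90.1, -0.1, 13.1]
force: [0.9, -5.8, -0.1]
grip_width: 0.0239
```

Run:
```python
from h import *
from cell import env
o=env.get_obs(); print(o["time_s"],o["tool_pos"],o["tool_rot"],o["grip_width"],o["force"])
im=env.read_camera("wrist"); cv2.imwrite("pics/g.png",im[:,:,::-1])
```

```text
12.55 [ 0.61404842 -0.08528583  0.04332563] [-9.01210691e+01 -5.31219629e-02  1.30609824e+01] 0.02388378589159842 [ 0.9339691  -5.78408452 -0.13095619]
```

View pics/g.png

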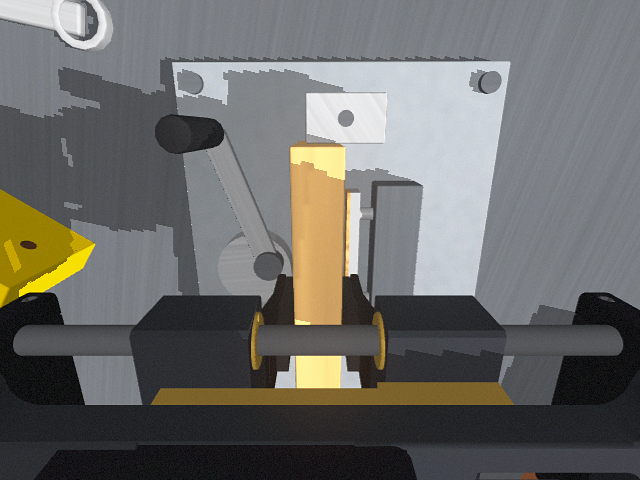

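Request:
carry_out(
  targets=[
    [[0,0.5,0],[0,0,0]],
    [[0,0.3,0],[0,0,0]],
    [[0,0,0],[0,0,0]],
    [[0,0,0],[0,0,0]],
  ],
)

```text
time_s: 13.0
tool_pos: [0.6142, -0.0853, 0.0432]
tool_rot: [-90.1, -0.1, 13.1]
force: [0.7, -6.0, 4.9]
grip_width: 0.0239
```

Request:
carry_out(
  targets=[
    [[0,0,0],[0,0,0]],
    [[0,0,0],[0,0,0]],
    [[0,0,0],[0,0,0]],
    [[0,0,0],[0,0,0]],
    [[0,0,0],[0,0,0]],
    [[0,0,0],[0,0,0]],
  ],
  jaw=0.6,
)

```text
time_s: 13.6
tool_pos: [0.6135, -0.0833, 0.0419]
tool_rot: [-90.0, 0.0, 13.1]
force: [-0.1, 0.2, 0.1]
grip_width: 0.0516
```

Request:
carry_out(
  targets=[
    [[0,-10,0],[0,0,0]],
    [[0,-20,0],[0,0,0]],
    [[0,-25,0],[0,0,0]],
    [[0,-20,0],[0,0,0]],
    [[0,-15,0],[0,0,0]],
    [[0,0,0],[0,0,0]],
    [[0,0,0],[0,0,0]],
  ],
)

```text
time_s: 14.3
tool_pos: [0.6134, -0.0834, 0.1318]
tool_rot: [-90.0, -0.0, 13.1]
force: [0.2, 0.7, -0.8]
grip_width: 0.0523
```

Run:
```python
from h import *
from cell import env
o=env.get_obs(); print(o["time_s"],o["tool_pos"],o["tool_rot"],o["grip_width"],o["force"],o["qpos"])
im=env.read_camera("wrist"); cv2.imwrite("pics/i.png",im[:,:,::-1])
pickle.dump((o,im,env.get_calibration("wrist")),open("i.pkl","wb"))
a=np.radians(13.23);R=np.array([[np.cos(a),-np.sin(a)],[np.sin(a),np.cos(a)]]);wc=np.array([.62755,-.08256])
p=wc+R@[-.0731,.0812]
print(p,[delta(o,[p[0],p[1],z],13.23+A) for z in(.12,.046) for A in (19.3,)])
```

```text
14.3 [ 0.61341614 -0.08340321  0.13178958] [-8.99879530e+01 -1.95240287e-03  1.31245987e+01] 0.052329571165603925 [ 0.20273277  0.71261207 -0.82365442] [-19.04604163  18.17420883  29.74125901  93.7596847   -9.45558864
  70.58052642  25.74338684]
[ 0.53780665 -0.02024482] [(array([-59.3,  11.8,  78.7]), array([-1.000e-02, -1.941e+01,  0.000e+00])), (array([-59.3,  85.8,  78.7]), array([-1.000e-02, -1.941e+01,  0.000e+00]))]
```

View pics/i.png

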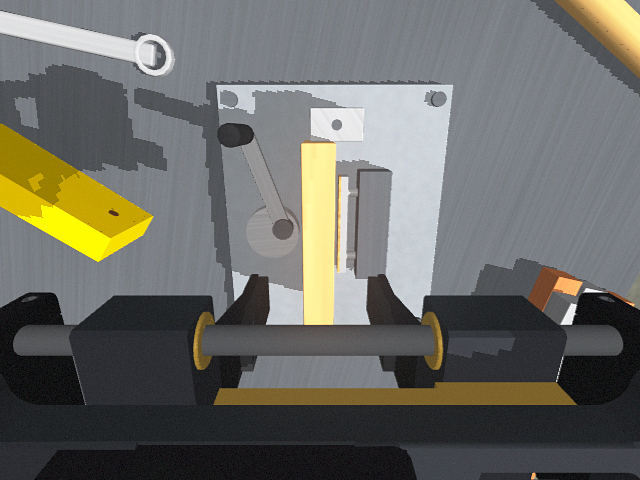

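Run:
```python
from h import *
o,im,c=pickle.load(open("i.pkl","rb"))
cv2.imwrite("pics/i2.png",cv2.resize(im[80:280,205:405,::-1],None,fx=3,fy=3,interpolation=cv2.INTER_CUBIC))
```

```text
(no output)
```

View pics/i2.png

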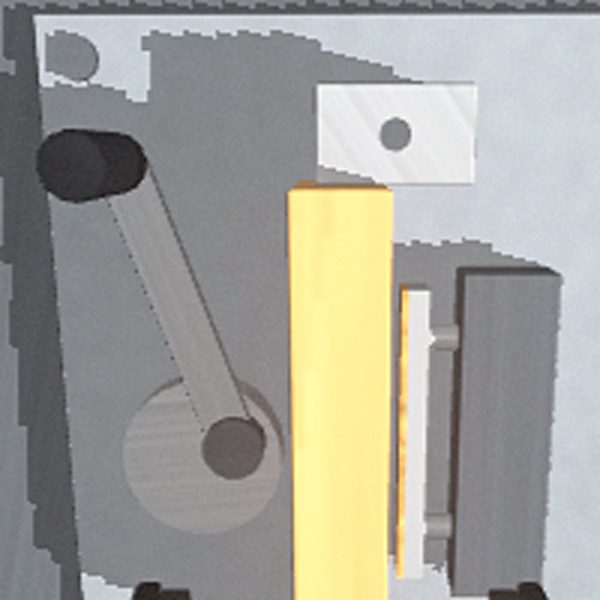

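```bash
cat >> h.py <<'E'
JA=np.radians(13.23);JR=np.array([[np.cos(JA),-np.sin(JA)],[np.sin(JA),np.cos(JA)]]);JC=np.array([.62755,-.08256])
def jg(P): return (np.atleast_2d(P)[:,:2]-JC)@JR*1e3
def wd(j): return JC+JR@(np.array(j)/1e3)
E
python3 - <<'E'
from h import *
o,im,c=pickle.load(open("i.pkl","rb"));C=wcal(o,c)
p=lambda u,v:(u/3+205-1/3,v/3+80-1/3)
for n,uv,z in(("handle top",p(72,166),.085),("handle base",p(115,163),.032),("plateTL",p(35,17),.01),("pivot top",p(233,448),.035),("slat top front L",p(288,189),.082),("R",p(393,189),.082),("stop L front",p(316,180),.054),("stopR",p(474,184),.054),("cork top",p(402,288),.026),("cork bot",p(399,577),.026),("slat L near",p(291,598),.082),("slatR near",p(388,598),.082),("disc left",p(122,452),.026)):
    print(n,jg(back(C,uv,z)).round(1))
q=wd([-45+85*np.cos(np.radians(109.3)),85*np.sin(np.radians(109.3))]);print(q,delta(o,[*q,.135],13.12))
E
```

```text
handle top [[-73.5  80.5]]
handle base [[-75.1  80.3]]
plateTL [[-99.6 119.3]]
pivot top [[-45.4   0.3]]
slat top front L [[-25.8  75.3]]
R [[-2.  75.3]]
stop L front [[-20.   76.4]]
stopR [[19.9 75.4]]
cork top [[ 3.9 45.6]]
cork bot [[  4.5 -44.8]]
slat L near [[-26.7 -25.9]]
slatR near [[ -1.8 -26. ]]
disc left [[-80.1  -3.5]]
[ 0.53803634 -0.02119438] (array([-59.3,  -3.2,  77.7]), array([-0.01,  0.  ,  0.  ]))
```

Request:
carry_out(
  targets=[
    [[-14.8,-1,19.4],[0,0,0]],
    [[-14.8,-1,19.4],[0,0,0]],
    [[-14.8,-1,19.4],[0,0,0]],
    [[-14.9,0,19.5],[0,0,0]],
    [[0,0,0],[0,8.2,0]],
    [[0,0,0],[0,8.2,0]],
    [[0,0,0],[0,8.2,0]],
    [[0,0,0],[0,8.2,0]],
    [[0,0,0],[0,8.2,0]],
    [[0,0,0],[0,8.2,0]],
    [[0,0,0],[0,8.2,0]],
    [[0,0,0],[0,8.2,0]],
  ],
)

```text
time_s: 15.55
tool_pos: [0.5371, -0.0213, 0.1335]
tool_rot: [-90.1, 0.1, -52.8]
force: [-0.7, 0.4, 1.0]
grip_width: 0.0521
```

Request:
carry_out(
  targets=[
    [[0,0,0],[0,8.2,0]],
    [[0,0,0],[0,8.2,0]],
    [[0,0,0],[0,8.2,0]],
    [[0,0,0],[0,8.2,0]],
    [[0,0,0],[0,8.2,0]],
    [[0,0,0],[0,8.2,0]],
    [[0,0,0],[0,8.2,0]],
    [[0,0,0],[0,0,0]],
    [[0,0,0],[0,0,0]],
  ],
)

```text
time_s: 16.45
tool_pos: [0.5376, -0.0212, 0.1341]
tool_rot: [-90.1, -0.0, -109.7]
force: [0.6, -0.0, 0.0]
grip_width: 0.0522
```

Run:
```python
from h import *
from cell import env
o=env.get_obs(); print(o["time_s"],o["tool_pos"],o["tool_rot"],o["qpos"])
im=env.read_camera("wrist"); cv2.imwrite("pics/j.png",im[:,:,::-1])
q=wd([-73.8,80.4]);print(q,delta(o,[*q,.046],-110))
```

```text
16.45 [ 0.53757585 -0.02122002  0.13413233] [-9.00736041e+01 -4.66165944e-02 -1.09675077e+02] [ -34.86711357    7.91724288   37.36187473  105.07361172   -5.12045229
   68.78076298 -105.5800656 ]
[ 0.53730832 -0.02118379] (array([-0. , 88.1, -0.2]), array([0.07, 0.32, 0.05]))
```

View pics/j.png

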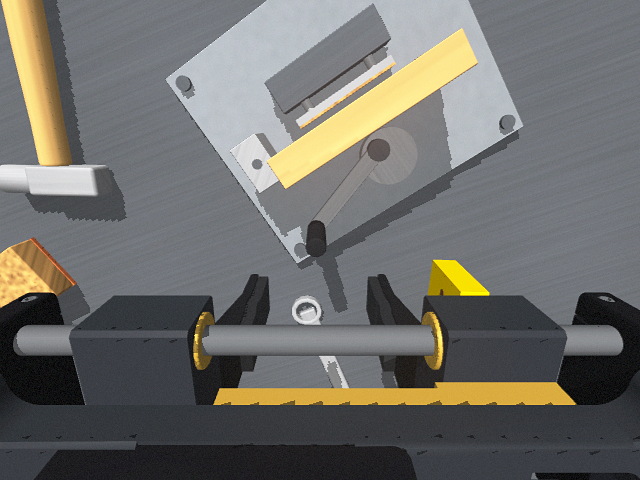

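Request:
carry_out(
  targets=[
    [[0,12,0],[0,0,0]],
    [[0,18,0],[0,0,0]],
    [[0,20,0],[0,0,0]],
    [[0,18,0],[0,0,0]],
    [[0,12,0],[0,0,0]],
    [[0,8,0],[0,0,0]],
    [[0,0,0],[0,0,0]],
  ],
)

```text
time_s: 17.2
tool_pos: [0.5373, -0.0214, 0.0458]
tool_rot: [-90.1, -0.1, -109.9]
force: [0.2, 0.6, 1.0]
grip_width: 0.0523
```

Request:
carry_out(
  targets=[
    [[0,0,0],[0,0,0]],
    [[0,0,0],[0,0,0]],
    [[0,0,0],[0,0,0]],
    [[0,0,0],[0,0,0]],
    [[0,0,0],[0,0,0]],
    [[0,0,0],[0,0,0]],
    [[0,0,0],[0,0,0]],
  ],
  jaw=0,
  squeeze=35,
)

```text
time_s: 17.9
tool_pos: [0.5385, -0.0203, 0.0472]
tool_rot: [-90.0, 0.1, -109.8]
force: [0.3, 1.2, 1.0]
grip_width: 0.0144
```

```bash
cat > st.py <<'E'
from h import *
from cell import env
o=env.get_obs(); p=jg(o["tool_pos"])[0]; d=p-[-45,0]; phi=np.degrees(np.arctan2(d[1],d[0]))%360
F=JR.T@o["force"][:2]; e=np.radians(phi); t=np.array([-np.sin(e),np.cos(e)])
print("t",o["time_s"].round(2),"jig",p.round(1),"z",(o["tool_pos"][2]*1e3).round(1),"r",np.hypot(*d).round(1),"A",round(phi-105,1),"yaw-jig",(o["tool_rot"][2]-13.23).round(1),"Ftan",(F@t).round(1),"Frad",(F@[np.cos(e),np.sin(e)]).round(1),"Fz",o["force"][2].round(1),"Tz",o["wrist_torque"].round(2),"w",(o["grip_width"]*1e3).round(1))
E
python3 st.py
```

```text
Traceback (most recent call last):
  File "st.py", line 5, in <module>
    print("t",o["time_s"].round(2),"jig",p.round(1),"z",(o["tool_pos"][2]*1e3).round(1),"r",np.hypot(*d).round(1),"A",round(phi-105,1),"yaw-jig",(o["tool_rot"][2]-13.23).round(1),"Ftan",(F@t).round(1),"Frad",(F@[np.cos(e),np.sin(e)]).round(1),"Fz",o["force"][2].round(1),"Tz",o["wrist_torque"].round(2),"w",(o["grip_width"]*1e3).round(1))
              ^^^^^^^^^^^^^^^^^
AttributeError: 'float' object has no attribute 'round'
```

Request:
carry_out(
  targets=[
    [[0,0,0],[0,0,0]],
    [[0,0,0],[0,0,0]],
  ],
)

```text
time_s: 18.1
tool_pos: [0.5385, -0.0203, 0.0472]
tool_rot: [-90.0, 0.1, -109.8]
force: [1.3, 3.7, 1.0]
grip_width: 0.0146
```

```bash
python3 st.py
```

```text
Traceback (most recent call last):
  File "st.py", line 5, in <module>
    print("t",o["time_s"].round(2),"jig",p.round(1),"z",(o["tool_pos"][2]*1e3).round(1),"r",np.hypot(*d).round(1),"A",round(phi-105,1),"yaw-jig",(o["tool_rot"][2]-13.23).round(1),"Ftan",(F@t).round(1),"Frad",(F@[np.cos(e),np.sin(e)]).round(1),"Fz",o["force"][2].round(1),"Tz",o["wrist_torque"].round(2),"w",(o["grip_width"]*1e3).round(1))
              ^^^^^^^^^^^^^^^^^
AttributeError: 'float' object has no attribute 'round'
```

```bash
sed -i 's/o\["time_s"\].round(2)/round(o["time_s"],2)/; s/round(phi-105,1)/round(float(phi-105),1)/; s/(o\["grip_width"\]\*1e3).round(1)/round(float(o["grip_width"]*1e3),1)/' st.py; python3 st.py
python3 - <<'E'
from h import *
y=np.radians(-123.1); x=np.array([np.cos(y),np.sin(y)]); z=np.array([-np.sin(y),np.cos(y)])
f=lambda A:85*np.array([np.cos(np.radians(105+A)),np.sin(np.radians(105+A))])
for A in range(5,45,4):
    d=f(A+4)-f(A); print(A,(d@x).round(1),(d@z).round(1))
# rotating stage: tool -x... shift for turn of 4 deg, when tool x is aligned with +-tangent
for D in(4,2,1,.5): 
    d=np.radians(D); print(D,"chord",85*2*np.sin(d/2),"along",85*np.sin(d),"inward",85*(1-np.cos(d)))
E
```

```text
t 18.1 jig [-72.4  81. ] z 47.2 r 85.5 A 3.7 yaw-jig -123.1 Ftan -3.1 Frad 2.5 Fz 1.0 Tz [0.89 0.06 0.01] w 14.6
5 4.9 -3.4
9 5.1 -3.0
13 5.3 -2.7
17 5.5 -2.3
21 5.6 -1.9
25 5.7 -1.5
29 5.8 -1.1
33 5.9 -0.7
37 5.9 -0.3
41 5.9 0.1
4 chord 5.932914439425165 along 5.929300268250651 inward 0.2070557279149432
2 chord 2.966909094338197 along 2.9664572197125825 inward 0.05177970337686022
1 chord 1.483511034723569 along 1.4834545471690985 inward 0.012945911706742086
0.5 chord 0.7417625784069171 along 0.7417555173617845 inward 0.003236539545438677
```

Request:
carry_out(
  targets=[
    [[4.9,0,-3.4],[0,0,0]],
    [[5.1,0,-3.0],[0,0,0]],
    [[5.3,0,-2.7],[0,0,0]],
    [[5.5,0,-2.3],[0,0,0]],
    [[0,0,0],[0,0,0]],
  ],
)

```text
time_s: 18.6
tool_pos: [0.5204, -0.0338, 0.0472]
tool_rot: [-90.1, 0.2, -109.8]
force: [-0.9, 7.9, 1.8]
grip_width: 0.0145
```

```bash
python3 st.py
```

```text
t 18.6 jig [-93.1  72. ] z 47.2 r 86.6 A 18.8 yaw-jig -123.0 Ftan -5.2 Frad 6.0 Fz 1.8 Tz [1.89 0.23 0.24] w 14.5
```

Request:
carry_out(
  targets=[
    [[5.6,0,-2.2],[0,0,0]],
    [[5.7,0,-1.8],[0,0,0]],
    [[5.8,0,-1.4],[0,0,0]],
    [[5.9,0,-0.9],[0,0,0]],
    [[5.9,0,-0.4],[0,0,0]],
    [[0,0,0],[0,0,0]],
  ],
)

```text
time_s: 19.2
tool_pos: [0.5021, -0.058, 0.0471]
tool_rot: [-90.4, 0.2, -109.7]
force: [-6.2, 9.8, 8.5]
grip_width: 0.0149
```

```bash
python3 st.py
```

```text
t 19.2 jig [-116.5   52.7] z 47.1 r 88.8 A 38.6 yaw-jig -123.0 Ftan -6.6 Frad 9.5 Fz 8.5 Tz [2.25 1.51 0.35] w 14.9
```

Run:
```python
from h import *
from cell import env
o=env.get_obs()
im=env.read_camera("wrist"); cv2.imwrite("pics/k.png",im[:,:,::-1])
it=env.read_camera("side"); cv2.imwrite("pics/k_side.png",cv2.resize(it[210:320,270:430,::-1],None,fx=5,fy=5,interpolation=cv2.INTER_CUBIC))
```

```text
(no output)
```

View pics/k.png

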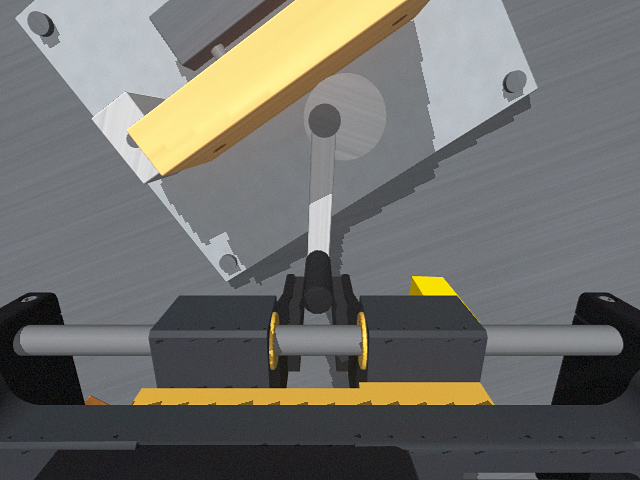

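View pics/k_side.png

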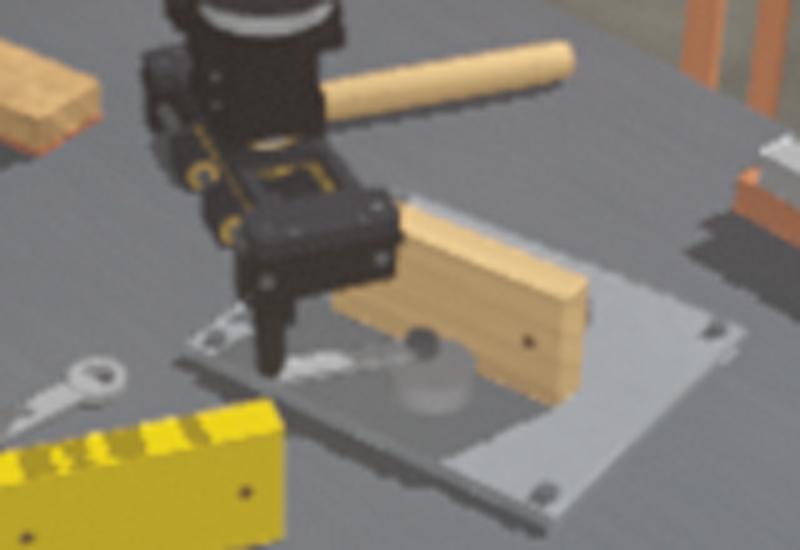

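Run:
```python
from h import *
from cell import env
o=env.get_obs(); C=wcal(o,env.get_calibration("wrist"))
im=cv2.imread("pics/k.png"); cv2.imwrite("pics/k2.png",cv2.resize(im[230:390,230:410],None,fx=4,fy=4,interpolation=cv2.INTER_CUBIC))
R=Ro.from_euler("xyz",o["tool_rot"],degrees=True).as_matrix()
for uv,z in(([318,298],.085),([325,120],.036)):
    P=back(C,uv,z); print(((P-o["tool_pos"])@R*1e3).round(1),jg(P).round(1))
```

```text
[[  1.6 -38.    4. ]] [[-113.9   48.9]]
[[ 5.5 10.5 88.4]] [[-45.4  -0. ]]
```

View pics/k2.png

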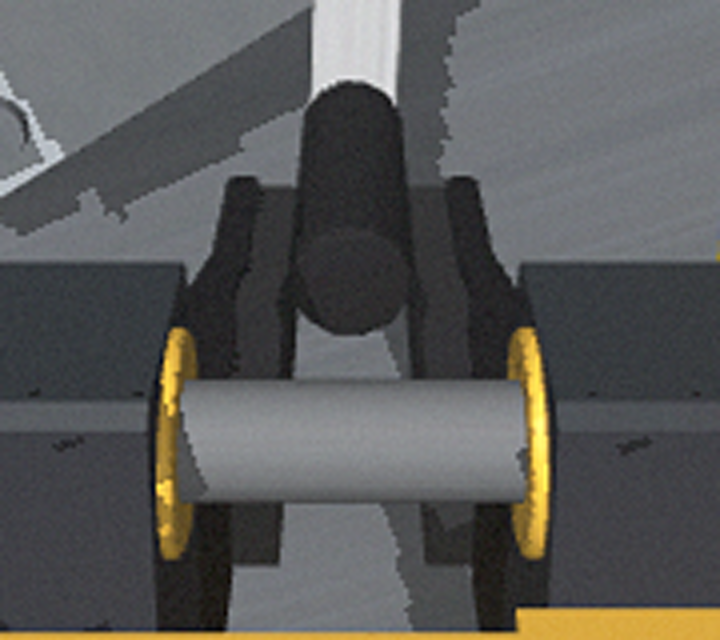

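Request:
carry_out(
  targets=[
    [[0,0,0],[0,0,0]],
    [[0,0,0],[0,0,0]],
    [[0,0,0],[0,0,0]],
    [[0,0,0],[0,0,0]],
  ],
  jaw=0.4,
)

```text
time_s: 19.7
tool_pos: [0.504, -0.063, 0.0468]
tool_rot: [-90.0, -0.1, -109.9]
force: [0.3, -1.2, -1.3]
grip_width: 0.0334
```

```bash
python3 st.py
python3 - <<'E'
from h import *
from cell import env
o=env.get_obs(); C=wcal(o,env.get_calibration("wrist"))
im=env.read_camera("wrist")[:,:,::-1]; cv2.imwrite("pics/l.png",cv2.resize(im[80:390,230:430],None,fx=1.9,fy=1.9,interpolation=cv2.INTER_CUBIC))
q=wd([-45+85*np.cos(np.radians(144.6)),85*np.sin(np.radians(144.6))]);print(delta(o,[*q,.047],-110))
E
```

```text
t 19.7 jig [-115.8   47.3] z 46.8 r 85.1 A 41.2 yaw-jig -123.2 Ftan 1.0 Frad -0.7 Fz -1.3 Tz [-0.08  0.16 -0.  ] w 33.4
(array([-2.4, -0.2,  0.2]), array([-0.01,  0.06,  0.05]))
```

View pics/l.png

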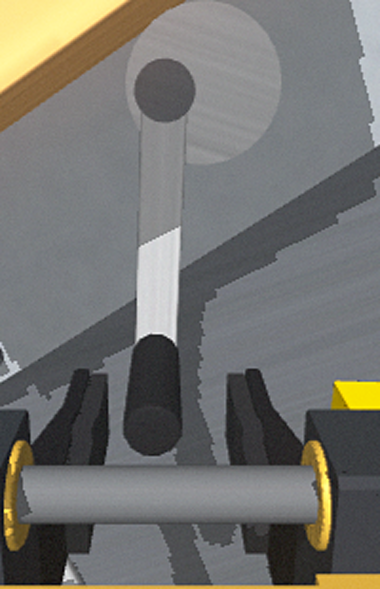

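Run:
```python
from h import *
from cell import env
o=env.get_obs(); C=wcal(o,env.get_calibration("wrist"))
R=Ro.from_euler("xyz",o["tool_rot"],degrees=True).as_matrix()
for uv,z in(([152/1.9+230,431/1.9+80],.085),([164/1.9+230,91/1.9+80],.036)):
    P=back(C,uv,z); print(((P-o["tool_pos"])@R*1e3).round(1),jg(P).round(1))
```

```text
[[ -2.4 -38.2  -0.7]] [[-114.9   49.9]]
[[ 0.7 10.9 84.3]] [[-45.5   0.8]]
```

Request:
carry_out(
  targets=[
    [[-1.5,0,0],[0,0,0]],
    [[-1,0,0],[0,0,0]],
    [[0,0,0],[0,0,0]],
    [[0,0,0],[0,0,0]],
    [[0,0,0],[0,0,0]],
  ],
  jaw=0,
  squeeze=20,
)

```text
time_s: 20.25
tool_pos: [0.5052, -0.0593, 0.0469]
tool_rot: [-90.0, 0.0, -109.9]
force: [0.4, 1.2, -1.0]
grip_width: 0.0153
```

```bash
python3 st.py
```

```text
t 20.25 jig [-113.8   50.6] z 46.9 r 85.4 A 38.6 yaw-jig -123.1 Ftan -1.3 Frad 0.1 Fz -1.0 Tz [0.16 0.04 0.01] w 15.3
```

Request:
carry_out(
  targets=[
    [[2.97,0,-0.1],[0,-2,0]],
    [[2.97,0,-0.1],[0,-2,0]],
    [[2.97,0,-0.1],[0,-2,0]],
    [[2.97,0,-0.1],[0,-2,0]],
    [[2.97,0,-0.1],[0,-2,0]],
    [[2.97,0,-0.1],[0,-2,0]],
    [[0,0,0],[0,0,0]],
  ],
)

```text
time_s: 20.95
tool_pos: [0.5005, -0.0756, 0.047]
tool_rot: [-89.9, 0.1, -97.9]
force: [1.3, 3.1, -1.7]
grip_width: 0.0153
```

```bash
python3 st.py
```

```text
t 20.95 jig [-122.1   35.9] z 47.0 r 85.1 A 50.0 yaw-jig -111.1 Ftan -3.3 Frad -0.6 Fz -1.7 Tz [ 0.67 -0.33 -0.05] w 15.3
```

Request:
carry_out(
  targets=[
    [[2.97,0,-0.1],[0,-2,0]],
    [[2.97,0,-0.1],[0,-2,0]],
    [[2.97,0,-0.1],[0,-2,0]],
    [[2.97,0,-0.1],[0,-2,0]],
    [[2.97,0,-0.1],[0,-2,0]],
    [[2.97,0,-0.1],[0,-2,0]],
    [[2.97,0,-0.1],[0,-2,0]],
    [[0,0,0],[0,0,0]],
    [[0,0,0],[0,0,0]],
  ],
)

```text
time_s: 21.85
tool_pos: [0.4992, -0.0963, 0.047]
tool_rot: [-89.9, 0.0, -83.9]
force: [4.4, 4.2, -2.1]
grip_width: 0.0151
```

```bash
python3 st.py;  python3 - <<'E'
from cell import env
import cv2
im=env.read_camera("wrist")[:,:,::-1]; cv2.imwrite("pics/m.png",im)
E
```

```text
t 21.85 jig [-128.1   16. ] z 47.0 r 84.6 A 64.1 yaw-jig -97.2 Ftan -4.1 Frad -4.5 Fz -2.1 Tz [ 0.92 -0.55 -0.07] w 15.1
```

View pics/m.png

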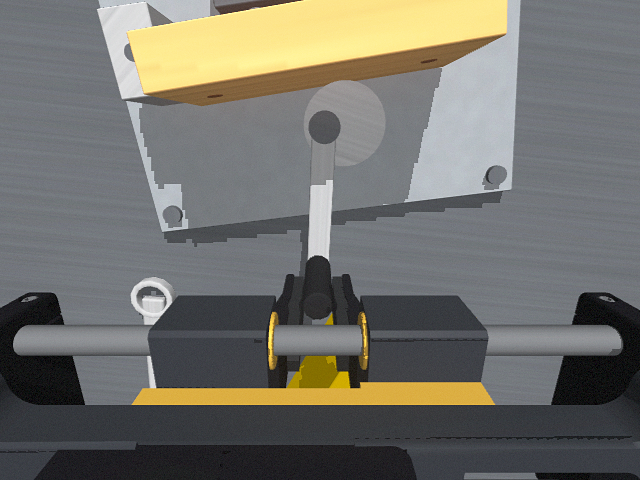

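Request:
carry_out(
  targets=[
    [[1.48,0,0.2],[0,-1,0]],
    [[1.48,0,0.1],[0,-1,0]],
    [[1.48,0,0.1],[0,-1,0]],
    [[1.48,0,0],[0,-1,0]],
    [[0,0,0],[0,0,0]],
    [[0,0,0],[0,0,0]],
  ],
)

```text
time_s: 22.5
tool_pos: [0.4997, -0.1022, 0.0469]
tool_rot: [-90.0, 0.1, -79.9]
force: [1.9, 4.6, -1.1]
grip_width: 0.0152
```

```bash
python3 st.py
```

```text
t 22.5 jig [-128.9   10.2] z 46.9 r 84.5 A 68.1 yaw-jig -93.1 Ftan -4.3 Frad -2.4 Fz -1.1 Tz [ 0.98 -0.22 -0.06] w 15.2
```

Request:
carry_out(
  targets=[
    [[1.48,0,0],[0,-1,0]],
    [[1.48,0,0],[0,-1,0]],
    [[1.48,0,0],[0,-1,0]],
    [[0,0,0],[0,0,0]],
    [[0,0,0],[0,0,0]],
  ],
)

```text
time_s: 23.0
tool_pos: [0.5004, -0.1064, 0.0469]
tool_rot: [-90.0, 0.1, -76.9]
force: [0.6, 5.1, -0.3]
grip_width: 0.0145
```

```bash
python3 st.py
```

```text
t 23.0 jig [-129.3    5.9] z 46.9 r 84.5 A 71.0 yaw-jig -90.1 Ftan -4.9 Frad -1.4 Fz -0.3 Tz [ 1.09 -0.09  0.01] w 14.5
```

Request:
carry_out(
  targets=[
    [[1.48,0,0],[0,-1,0]],
    [[1.48,0,0],[0,-1,0]],
    [[0,0,0],[0,0,0]],
    [[0,0,0],[0,0,0]],
    [[0,0,0],[0,0,0]],
  ],
)

```text
time_s: 23.5
tool_pos: [0.5008, -0.1088, 0.0469]
tool_rot: [-90.0, 0.1, -74.9]
force: [0.2, 6.1, 0.4]
grip_width: 0.0151
```

```bash
python3 st.py
```

```text
t 23.5 jig [-129.4    3.5] z 46.9 r 84.4 A 72.6 yaw-jig -88.1 Ftan -5.9 Frad -1.4 Fz 0.4 Tz [ 1.37  0.1  -0.07] w 15.1
```

Request:
carry_out(
  targets=[
    [[1.48,0,0],[0,-1,0]],
    [[1.48,0,0],[0,-1,0]],
    [[0,0,0],[0,0,0]],
    [[0,0,0],[0,0,0]],
    [[0,0,0],[0,0,0]],
  ],
)

```text
time_s: 24.0
tool_pos: [0.5013, -0.1111, 0.0469]
tool_rot: [-90.1, 0.2, -72.9]
force: [-0.5, 7.7, 1.4]
grip_width: 0.0153
```

```bash
python3 st.py
```

```text
t 24.0 jig [-129.4    1.1] z 46.9 r 84.4 A 74.3 yaw-jig -86.1 Ftan -7.6 Frad -1.2 Fz 1.4 Tz [ 1.56  0.23 -0.14] w 15.3
```

Request:
carry_out(
  targets=[
    [[1.48,0,0],[0,-1,0]],
    [[1.48,0,0],[0,-1,0]],
    [[0,0,0],[0,0,0]],
    [[0,0,0],[0,0,0]],
    [[0,0,0],[0,0,0]],
  ],
)

```text
time_s: 24.5
tool_pos: [0.5019, -0.1135, 0.0469]
tool_rot: [-90.1, 0.2, -70.9]
force: [-1.3, 7.6, 3.0]
grip_width: 0.0153
```

```bash
python3 st.py
```

```text
t 24.5 jig [-129.4   -1.3] z 46.9 r 84.4 A 75.9 yaw-jig -84.1 Ftan -7.7 Frad -0.5 Fz 3.0 Tz [ 1.68  0.45 -0.12] w 15.3
```

Request:
carry_out(
  targets=[
    [[1.48,0,0],[0,-1,0]],
    [[0.74,0,0],[0,-0.5,0]],
    [[0,0,0],[0,0,0]],
    [[0,0,0],[0,0,0]],
    [[0,0,0],[0,0,0]],
  ],
)

```text
time_s: 25.0
tool_pos: [0.5023, -0.1151, 0.0469]
tool_rot: [-90.1, 0.3, -69.4]
force: [-2.1, 9.4, 4.1]
grip_width: 0.0152
```

```bash
python3 st.py
```

```text
t 25.0 jig [-129.3   -3. ] z 46.9 r 84.4 A 77.0 yaw-jig -82.6 Ftan -9.6 Frad -0.4 Fz 4.1 Tz [ 1.97  0.66 -0.22] w 15.2
```

Request:
carry_out(
  targets=[
    [[1.48,0,0],[0,-1,0]],
    [[0.6,0,0],[0,-0.4,0]],
    [[0,0,0],[0,0,0]],
    [[0,0,0],[0,0,0]],
    [[0,0,0],[0,0,0]],
  ],
)

```text
time_s: 25.5
tool_pos: [0.5028, -0.1164, 0.0468]
tool_rot: [-90.1, 0.4, -68.0]
force: [-3.7, 9.6, 4.1]
grip_width: 0.0154
```

```bash
python3 st.py
```

```text
t 25.5 jig [-129.2   -4.4] z 46.8 r 84.3 A 78.0 yaw-jig -81.2 Ftan -10.3 Frad 0.8 Fz 4.1 Tz [ 2.16  0.8  -0.2 ] w 15.4
```

Request:
carry_out(
  targets=[
    [[0,0,0],[0,0,0]],
  ],
)

```text
time_s: 25.6
tool_pos: [0.5028, -0.1164, 0.0468]
tool_rot: [-90.1, 0.4, -68.0]
force: [-3.1, 9.8, 5.2]
grip_width: 0.015
```

```bash
python3 st.py
```

```text
t 25.6 jig [-129.2   -4.4] z 46.8 r 84.3 A 78.0 yaw-jig -81.2 Ftan -10.2 Frad 0.2 Fz 5.2 Tz [ 2.24  0.82 -0.17] w 15.0
```

Request:
carry_out(
  targets=[
    [[0.9,0,0],[0,-0.6,0]],
    [[0,0,0],[0,0,0]],
    [[0,0,0],[0,0,0]],
    [[0,0,0],[0,0,0]],
  ],
)

```text
time_s: 26.0
tool_pos: [0.5031, -0.1171, 0.0468]
tool_rot: [-90.1, 0.4, -67.3]
force: [-3.2, 9.0, 5.2]
grip_width: 0.015
```

```bash
python3 st.py;  python3 - <<'E'
from cell import env
import cv2
im=env.read_camera("wrist")[:,:,::-1]; cv2.imwrite("pics/n.png",im)
E
```

```text
t 26.0 jig [-129.1   -5.1] z 46.8 r 84.2 A 78.5 yaw-jig -80.6 Ftan -9.6 Frad 0.5 Fz 5.2 Tz [ 2.28  0.85 -0.16] w 15.0
```

View pics/n.png

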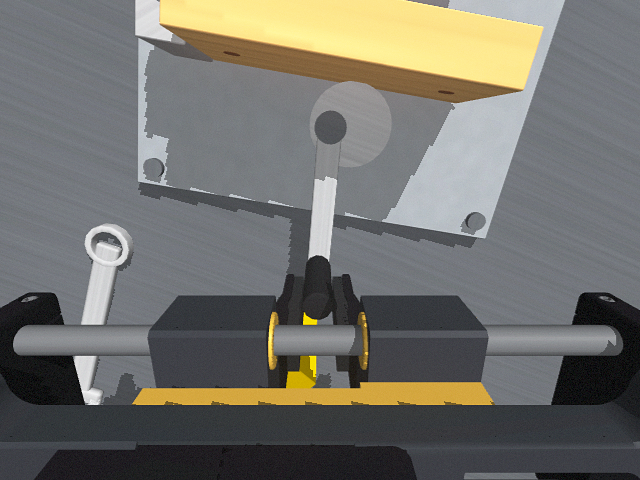

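Request:
carry_out(
  targets=[
    [[-1.5,0,0],[0,0,0]],
    [[-1.5,0,0],[0,0,0]],
    [[0,0,0],[0,0,0]],
    [[0,0,0],[0,0,0]],
  ],
)

```text
time_s: 26.45
tool_pos: [0.5032, -0.1171, 0.0469]
tool_rot: [-90.0, 0.1, -67.4]
force: [0.4, 6.2, 0.2]
grip_width: 0.0151
```

```bash
python3 st.py
```

```text
t 26.45 jig [-129.    -5.1] z 46.9 r 84.2 A 78.5 yaw-jig -80.6 Ftan -5.9 Frad -2.2 Fz 0.2 Tz [ 1.29  0.12 -0.15] w 15.1
```

Request:
carry_out(
  targets=[
    [[-1.5,0,0],[0,0,0]],
    [[-1.5,0,0],[0,0,0]],
    [[0,0,0],[0,0,0]],
    [[0,0,0],[0,0,0]],
  ],
)

```text
time_s: 26.85
tool_pos: [0.5031, -0.1166, 0.047]
tool_rot: [-90.0, -0.1, -67.4]
force: [4.4, -1.1, -5.8]
grip_width: 0.0149
```

Request:
carry_out(
  targets=[
    [[0,0,0],[0,0,0]],
    [[0,0,0],[0,0,0]],
    [[0,0,0],[0,0,0]],
    [[0,0,0],[0,0,0]],
    [[0,0,0],[0,0,0]],
  ],
  jaw=0.55,
)

```text
time_s: 27.35
tool_pos: [0.5023, -0.1153, 0.047]
tool_rot: [-90.0, 0.0, -67.4]
force: [0.1, -0.6, -0.8]
grip_width: 0.0445
```

Request:
carry_out(
  targets=[
    [[0,-8,0],[0,0,0]],
    [[0,-16,0],[0,0,0]],
    [[0,-24,0],[0,0,0]],
    [[0,-28,0],[0,0,0]],
    [[0,-28,0],[0,0,0]],
    [[0,-20,0],[0,0,0]],
    [[0,0,0],[0,0,0]],
  ],
)

```text
time_s: 28.05
tool_pos: [0.5047, -0.1158, 0.1745]
tool_rot: [-89.7, -0.1, -67.4]
force: [0.1, 0.1, -0.3]
grip_width: 0.0476
```

```bash
python3 st.py;  python3 - <<'E'
from h import *
from cell import env
o=env.get_obs()
im=env.read_camera("wrist"); cv2.imwrite("pics/o.png",im[:,:,::-1])
pickle.dump((o,im,env.get_calibration("wrist")),open("o.pkl","wb"))
it=env.read_camera("side"); cv2.imwrite("pics/o_side.png",cv2.resize(it[210:320,270:430,::-1],None,fx=5,fy=5,interpolation=cv2.INTER_CUBIC))
E
```

```text
t 28.05 jig [-127.2   -4.3] z 174.5 r 82.3 A 78.0 yaw-jig -80.6 Ftan -0.1 Frad -0.2 Fz -0.3 Tz [-0.06  0.08 -0.  ] w 47.6
```

View pics/o.png

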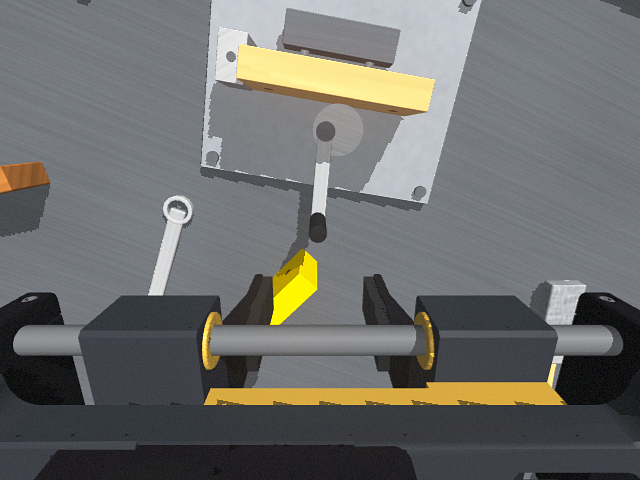

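View pics/o_side.png

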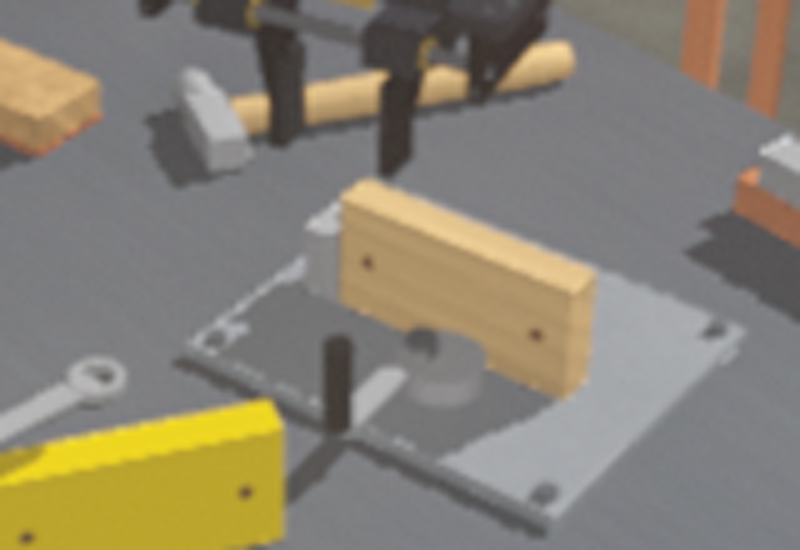

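Run:
```python
import cv2
im=cv2.imread("pics/o.png"); cv2.imwrite("pics/o2.png",cv2.resize(im[0:250,200:470],None,fx=2.4,fy=2.4,interpolation=cv2.INTER_CUBIC))
```

```text
(no output)
```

View pics/o2.png

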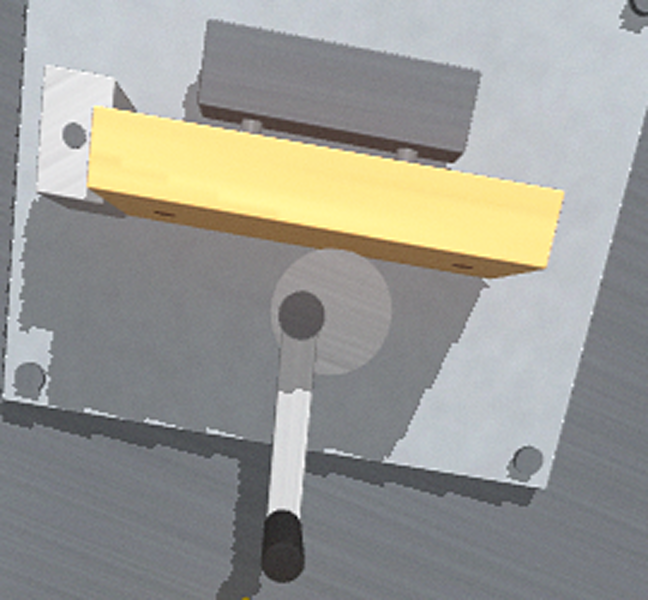

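Run:
```python
from h import *
o,im,c=pickle.load(open("o.pkl","rb"));C=wcal(o,c)
p=lambda u,v:(u/2.4+200-.3,v/2.4-.3)
for n,uv,z in(("handle top",p(284,561),.085),("pivot",p(302,316),.036),("slat A",p(93,107),.082),("slat B",p(88,188),.082),("slat C",p(545,270),.082),("slat D",p(564,191),.082),("stop far",p(113,77),.054)):
    P=jg(back(C,uv,z))[0]; print(n,P.round(1))
    if n=="handle top": d=P-[-45.2,.3]; print(np.hypot(*d),np.degrees(np.arctan2(d[1],d[0]))%360-105)
```

```text
handle top [-129.4   -6.6]
84.50583941070494 79.71152359277292
pivot [-45.5  -0. ]
slat A [ 4.5 75.2]
slat B [-18.5  74.6]
slat C [-18.6 -74.7]
slat D [  5.3 -74.5]
stop far [19.7 76.1]
```

```bash
python3 -c "
from cell import env
print(env.sign_off()); print(env.get_obs()['time_s'])"
```

```text
the job is handed in; nothing more can be done
None
the job is handed in; nothing more can be done
```

The slat is standing in the slot with its end against the stop and clamped on the jaw. The job was handed in at about 28 s of the 67 s allowed.

**What I did:**
- I gripped the slat across its thickness, lowered it into the slot, and slid it to the stop until the wrist felt 4 to 6 N along the slot.
- I pressed the slat onto the plate, let go, and then swung the cam lever round.
- I stopped at a cam angle of about 78.5 deg with about 10 N on the handle. I then eased the push off, opened the fingers and lifted clear.

**Last checks:**
- **Clamping force:** about 29 N from the handle force. About 27 N follows from the cam angle travelled after the slat met the cork, so the two agree.
- **Slat position:** in the final wrist picture the slat is square to the slot, with its faces at jig x about -18.6 and +5 mm. Its end is at jig y about 75 mm, on the stop.
- **Lever after release:** the final picture gives a cam angle of about 79.7 deg, against 78.5 deg from the arm. That is within measuring error, so the lever stayed put.
- **Other things on the bench:** I touched none of them on purpose, but I did not measure their positions again.

**What disagreed or went wrong:**
- The stop block measured centred at jig x about 0 mm, not -5 mm as given. Its face was where it should be along y, and the slat bears on it.
- The top, side and wrist cameras placed the jig up to about 7 mm apart. I used the wrist camera, because it fitted the given sizes best.
- My first grip on the handle crept about 4 mm, so I regripped it at about 39 deg, before the cam touched the slat.

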